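# Put a brake caliper away in a chest with a folding lid stay

### The job

Put the brake caliper away in the grey chest: raise the lid by its pull bar, feeling for the point where the folding stay inside locks and holds the lid up by itself, let go, and set the caliper in the wide right-hand bay. Then push the knee of the stay back through straight while the lid still stands, and lower the lid by its bar until it is fully shut, without letting it drop. Use little force: never strain the lid against the taut or locked stay (its foot would slip in its slot), and leave the other loose things where they lie.

Things in the scene. Friction and masses are not known exactly. Their poses are not given: they have to be found in the camera images.
- chest: Grey sheet-steel chest, fixed, 180 (x) by 260 (y) by 85 mm high without lid; walls 4, floor 8 mm thick. Origin: centre of its underside on the table; x from its front to its hinge side, y to its left, z up. A 45 mm high divider at y = +30 mm parts the wide right-hand bay (y -126 to +28) from the narrow left bay, where the stay works: keep that one empty.
- lid_hinge (a point): Middle of the lid's hinge line at the chest's rear top edge, chest frame (90, 0, 85) mm. The axis runs along the chest's y. Hinge friction 0.45 N m; raising the lid takes about 6 N at its bar.
- lid (a joint): Lid angle, rad: 0 shut, grows as the front edge rises. The stay stops it somewhere from 1.25 to 1.45, different at each start. The lid weighs 0.7 to 0.92 kg. With the stay broken it stands by itself above about 1.0 rad; further down it drops if let go. Lower it gently: never faster than 1.5 rad/s.
- lid_bar (a point): Middle of the pull bar: round steel, 10 mm thick, along the chest's y, free over 115 mm between two arms. From the hinge line 225 mm along the lid and 9 mm above its plane; shut, at chest frame (-135, 0, 94) mm. 37 mm of gap to the lid's front edge: pinch it from above, one finger in front, one behind; it can turn between the pads, so the tool may stay upright.
- stay_knee (a joint): Fold angle of the stay's knee, rad: about 2.7 folded (lid shut), 0 straight, -0.12 at its stop past straight = locked, when it holds the lid rigidly. A light spring (0.1 N m) draws it to the stop when the lid is up and not pulled hard. 3 to 5 N on the knee pin break it. Pushed past 0.6 and left it stays broken; short of 0.3 it snaps back.
- knee_pin (a point): On the axis of the knee pin, a dark round steel pin 14 mm thick and 45 mm long, from the stay towards the middle of the chest, parallel to the hinge; the point is 19 mm from its free end. Locked: about 30 mm above the rim, 75 mm before the hinge line. Push it away from the robot and somewhat down (towards the hinge) to break the stay; it turns at 85 mm radius about stay_foot.
- stay_foot (a point): Foot pivot of the stay (two flat links of 85 mm), in a vertical slot inside the left wall, 115 mm before the hinge line, 39 to 51 mm below it, 110 mm left of the middle. The upper link ends on the lid, 110 mm from the hinge line. The foot is only clamped: it slips if the bar is forced with about 20 N against the taut or locked stay. It must not slip more than 4 mm.
- caliper: Black brake caliper, loose, 50 (x) by 66 (y from -38 to +28) by 32 mm high, 0.10 to 0.17 kg. Origin on its underside. Grasp it across x from above.
- right_bay (a point): Point on the floor of the right-hand bay, chest frame (-35, -50, 8) mm: a good place for the caliper, clear of the standing lid.
- seat_clamp: Bystander: black seat clamp ring, loose, 36 by 45 by 14 mm. Origin: centre of its underside.
- pedal: Bystander: black flat pedal, loose, 93 by 111 by 27 mm. Origin: centre of its underside.
- hex_key: Bystander: black hex key, loose, 38 by 113 by 6 mm. Origin: centre of its underside.
Mind the look-alikes: they are no part of the job. There is more than one size of the caliper; the one meant has the size given above.

How it is judged:
By the outcome, as a careful person would: the job done as asked, in the order asked, and still so for the second after the job is handed in, with the robot touching nothing.
It also fails if it takes over 72 s, if anything falls off the work surface, if the arm or the gripper's body presses on something with over 40 N, if the wrist force passes 120 N, or if a joint passes its speed limit or range.

### The arm

A 6-joint arm with a two-finger parallel gripper is mounted at the origin on a cart in front of the work surface, level with it; the furniture and walls round the work are solid. World frame = base frame: x ahead of the robot, y to its left, z up, the work surface at z = 0. Lengths are in mm, angles in rad, forces in N, time in s.
With the tool pointing down it reaches from about 275 to 750 mm from the base axis. Payload 10.2 kg.
Tool frame: the origin (TCP) lies at the very end of the fingers, on their centre line; the grasp point (between the pads) lies 19 mm behind it; z points along the fingers, y is the line along which they close (so a half turn about z gives the same grasp; the last joint's range is limited). The gripper opens to 85 mm and grips with 20 to 120 N. Pads are 22 mm wide; open, the fingers measure 114 mm over their backs; the gripper's body (76 mm by 85 mm) begins 54 mm behind the grasp point. The pads swing forward as they close: fully open they stand 13 mm farther back than shut.
Start: joints at [-1.363, 0.313, 1.498, -0, 1.331, -0.223], TCP at [219.227, -477.044, 231.294] pointing down, gripper open.
Joint ranges: [-2.94, 2.94], [-0.97, 2.17], [0.19, 2.56], [-1.23, 4.37], [0.02, 3.11], [-2.88, 2.88]. Speed limits (rad/s): [2.39, 2.39, 3.01, 3.14, 3.14, 3.14].

### API

Orientations are given as a unit quaternion [w, x, y, z].
In Python, from rig import * gives the robot as it stands. The module is installed in compiled form; this text tells all that it offers.
- The arm moves only by the shell command python3 -m crank 'ROWS' [FORCE]. ROWS is JSON, a list that holds one entry, the list of rows, each a list of 7 numbers: the shift along the tool's x, y, z in units of 25 mm (1.0 is 25 mm), then the turn, a rotation vector about the tool's x, y, z in units of 8 degrees (1.0 is 8 degrees), then the finger opening in mm, from 0 to 85.4. A call has exactly 8 rows; each row shifts and turns the commanded pose from where the row before left it, along the tool's axes as they then stand; what a row does not reach is not made up. A row lasts 1/10 s, in which the tool goes at most 50 mm and 8.59 degrees, less where a joint would pass 70% of its speed; a pose out of reach is approached as far as the arm can. A call is refused whole if a number of a shift passes 1 or a number of a turn 1, either way. A call with a gripper value outside its range is refused whole. The fingers move at their own pace and stop on an object; FORCE is the grip in N (left out, the last holds). Time passes only in rows, so rows that do not move let the fingers close, or fill a call up. It gives the time, the measured TCP pose, the force, the opening and the grip force at its end, in the units of the state.
- sense(): the state, without advancing time (a new reading comes with each control period).
- capture(name): name is "scene" or "top" or "wrist"; returns the picture (420x560x3 uint8, blue, green, red); there is no depth.
- camera_model(name): a dict with "fx", "fy", "cx", "cy" (pixels), "k1" (the pictures are not rectified: a ray, as slopes to the right and down, at radius r is drawn at 1 + k1 r^2 times it, then the intrinsics apply), "world_from_camera" (4x4, takes a point from camera to world coordinates); the wrist camera has in their place "T_tool_cam" (4x4, takes a point from camera to tool coordinates, whose origin is the TCP and whose axes are the flange's). Camera axes: x right, y up, looking along -z (the intrinsics and any distortion apply to the point x, -y, -z); pixel columns grow to the right and rows downward; lengths in mm; the calibration is good to about 2 mm. A picture is of the moment at which its call begins: read the wrist's pose just before it. camera_model takes no time and is no camera call.
- finish_job(): hands the job in; it is judged then, once.
The state is a dict: "time_s": time; "joints": joint angles; "dq": joint speeds; "tau": joint torques, N m; "eef_pos": TCP position; "ee_rot": TCP orientation; "force": force on the tool from outside, world axes, zero at the start; "wrist_torque": the same for the moment, N m; "grip_width": opening from 0.0 (shut) to 1.0 (fully open); "grip_force": force on a finger pad.
Only numpy, scipy, OpenCV 4.12 (cv2) and the standard library are available. Lean on these libraries where they do the work, as an engineer would, in place of code of your own. Each camera call takes 0.05 s, during which the arm holds its last target. There are 200 camera calls.

## Working session

There is one attempt and no reset: what is moved stays moved. The work goes in short steps, Python scripts to look and compute and a shell command to move; the robot and the scene stay as the last step left them, time stands still between calls to the robot, and variables do not carry over. Pictures are saved under pics/ and viewed, at most 10 in all, crops included, and the job is handed in when it is done.

```bash
mkdir -p pics
python3 - <<'E'
from rig import *
import cv2,numpy as np
s=sense();print({k:np.round(v,3).tolist() for k,v in s.items()})
for n in ["scene","top"]:
    cv2.imwrite(f"pics/{n}0.png",capture(n))
for n in ["scene","top","wrist"]:
    m=camera_model(n);print(n,{k:np.round(v,4).tolist() for k,v in m.items()})
E
```

```text
{'time_s': 0.0, 'joints': [-1.363, 0.313, 1.498, -0.0, 1.331, -0.223], 'dq': [0.001, 0.002, -0.001, -0.001, 0.0, -0.0], 'tau': [-0.0, -41.226, -25.975, -0.0, 0.004, -0.0], 'eef_pos': [219.169, -476.772, 230.731], 'ee_rot': [-0.001, 0.977, 0.214, 0.0], 'force': [-0.417, 0.815, -0.364], 'wrist_torque': [0.027, -0.023, -0.033], 'grip_force': 0.0, 'grip_width': 1.002}
scene {'fx': 545.1573, 'fy': 545.1573, 'cx': 280.12, 'cy': 201.7259, 'k1': -0.0823, 'world_from_camera': [[-0.5058, 0.4426, -0.7405, -561.0654], [-0.8626, -0.2507, 0.4394, 563.0688], [0.0088, 0.861, 0.5086, 837.6415], [0.0, 0.0, 0.0, 1.0]]}
top {'fx': 419.1754, 'fy': 419.1754, 'cx': 273.8616, 'cy': 207.2302, 'k1': 0.022, 'world_from_camera': [[0.0108, 0.9939, -0.1095, 431.5414], [-0.9997, 0.0133, 0.0224, -90.1026], [0.0237, 0.1092, 0.9937, 1217.341], [0.0, 0.0, 0.0, 1.0]]}
wrist {'fx': 338.0385, 'fy': 338.0385, 'cx': 282.1169, 'cy': 209.004, 'k1': -0.0433, 'T_tool_cam': [[-0.0013, 0.9563, 0.2925, 74.2323], [1.0, 0.0011, 0.0009, 0.7408], [0.0005, 0.2925, -0.9563, -141.8337], [0.0, 0.0, 0.0, 1.0]]}
```

View pics/top0.png

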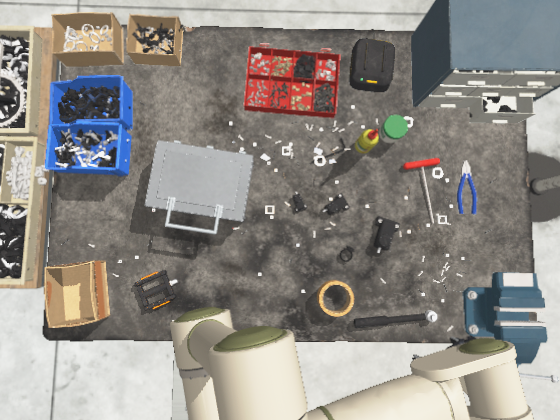

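View pics/scene0.png

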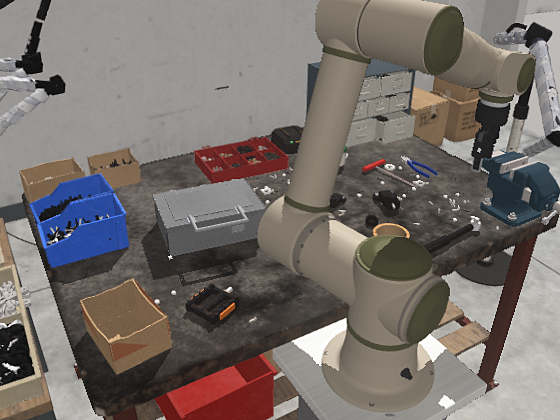

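The top view shows the chest at about (200,182) with its bar at (193,228). Black caliper candidates are at (298,202), (336,205) and (385,235), the ring is at (346,255) and the pedal at (155,290). Next I'll write helpers and an enlarged crop.

```bash
cat > h.py <<'E'
from rig import *
import cv2,numpy as np
from scipy.spatial.transform import Rotation as R
def pose():
    s=sense(); q=s["ee_rot"]; T=np.eye(4); T[:3,:3]=R.from_quat([q[1],q[2],q[3],q[0]]).as_matrix(); T[:3,3]=s["eef_pos"]; return T
def cam(n,T=None):
    m=camera_model(n); W=np.array(m["world_from_camera"]) if n!="wrist" else (pose() if T is None else T)@np.array(m["T_tool_cam"])
    return m,W
def ray(c,u,v):
    m,W=c; d=np.array([(u-m["cx"])/m["fx"],(v-m["cy"])/m["fy"]]); p=d.copy()
    for _ in range(20): p=d/(1+m["k1"]*(p@p))
    r=W[:3,:3]@np.array([p[0],-p[1],-1]); return W[:3,3],r/np.linalg.norm(r)
def plane(c,u,v,z):
    o,r=ray(c,u,v); return o+r*(z-o[2])/r[2]
def tri(*rs):
    A=np.zeros((3,3));b=np.zeros(3)
    for o,r in rs:
        P=np.eye(3)-np.outer(r,r);A+=P;b+=P@o
    x=np.linalg.solve(A,b); return x,[float(np.linalg.norm((np.eye(3)-np.outer(r,r))@(x-o))) for o,r in rs]
def proj(c,X):
    m,W=c; p=W[:3,:3].T@(np.asarray(X,float)-W[:3,3]); x=np.array([p[0],-p[1]])/-p[2]; x=x*(1+m["k1"]*(x@x))
    return np.array([m["cx"]+m["fx"]*x[0],m["cy"]+m["fy"]*x[1]])
def tl(T,X): # world point in tool frame
    return T[:3,:3].T@(np.asarray(X)-T[:3,3])
E
python3 - <<'E'
from h import *
im=cv2.imread("pics/top0.png")
cv2.imwrite("pics/top_c.png",cv2.resize(im[130:275,135:410],None,fx=2.9,fy=2.9,interpolation=cv2.INTER_CUBIC))
c=cam("top")
for u,v in [(298,202),(336,205),(385,235),(346,255)]: print(plane(c,u,v,16).round(0))
# lid
hsv=cv2.cvtColor(im,cv2.COLOR_BGR2HSV)
m=((hsv[...,2]>115)&(hsv[...,1]<45)).astype(np.uint8)*255
m[:, :130]=0;m[:,270:]=0;m[:130]=0;m[222:]=0
m=cv2.morphologyEx(m,cv2.MORPH_OPEN,np.ones((7,7)))
cs,_=cv2.findContours(m,cv2.RETR_EXTERNAL,cv2.CHAIN_APPROX_NONE);k=max(cs,key=cv2.contourArea)
r=cv2.minAreaRect(k);print(r,cv2.boxPoints(r)); ap=cv2.approxPolyDP(k,6,True)[:,0];print(ap.tolist())
for u,v in ap: print(plane(c,u,v,88).round(1))
E
```

```text
[ 580. -187.   16.]
[ 573. -297.   16.]
[ 488. -438.   16.]
[ 429. -325.   16.]
((208.66311645507812, 173.45718383789062), (126.00720977783203, 84.29019927978516), 8.488944053649902) [[140.12836  205.84006 ]
 [152.57117  122.473305]
 [277.19788  141.07431 ]
 [264.75507  224.44107 ]]
[[151, 133], [156, 146], [145, 205], [243, 220], [249, 198], [267, 203], [269, 173], [253, 170], [253, 154], [227, 150], [223, 135], [214, 146], [208, 131]]
[755.9 223.2  88. ]
[719.8 208.2  88. ]
[557.3 230.9  88. ]
[520.2 -32.6  88. ]
[580.2 -47.8  88. ]
[567.2 -96.8  88. ]
[ 649.9 -101.2   88. ]
[657.6 -57.4  88. ]
[702.2 -56.6  88. ]
[712.1  14.8  88. ]
[754.1  26.7  88. ]
[722.7  50.6  88. ]
[764.6  68.1  88. ]
```

View pics/top_c.png

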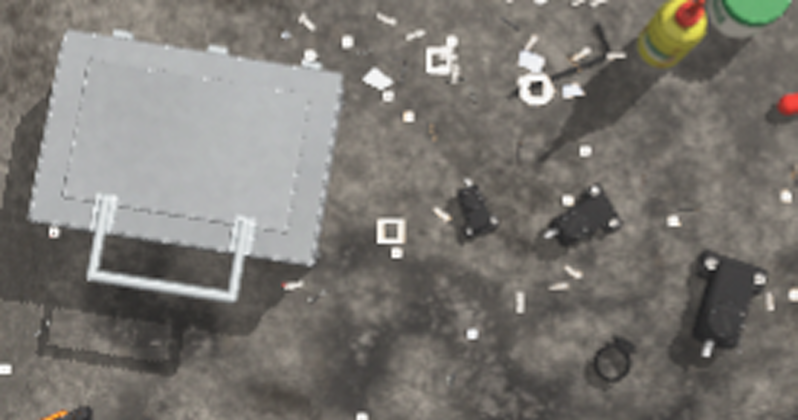

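Crop: lid corners at (66,31), (341,73), (317,263), (30,220) and bar ends at (92,278) and (233,299). The calipers come in three sizes: small at (475,210), middle at (586,215) and large at (728,300). Next: the chest pose, caliper sizes and tool moves.

Run:
```python
from h import *
c=cam("top"); im=cv2.imread("pics/top0.png")
f=lambda u,v:(135+u/2.9-.3,130+v/2.9-.3)
P=[plane(c,*f(*p),87) for p in [(66,31),(341,73),(317,263),(30,220)]]
B=[plane(c,*f(*p),94) for p in [(92,278),(233,299)]]
for p in P+B: print(p.round(1))
for a,b in [(1,0),(2,3)]:
    d=P[b]-P[a];print(np.linalg.norm(d),np.degrees(np.arctan2(-d[0],d[1])))
for a,b in [(3,0),(2,1)]:
    d=P[b]-P[a];print(np.linalg.norm(d),np.degrees(np.arctan2(d[1],d[0])))
d=B[0]-B[1];print(np.linalg.norm(d),np.degrees(np.arctan2(-d[0],d[1])),(B[0]+B[1])/2)
g=cv2.cvtColor(im,cv2.COLOR_BGR2GRAY)
for u,v in [(298,202),(336,205),(385,235)]:
    m=np.zeros_like(g);m[v-22:v+23,u-20:u+20]=(g[v-22:v+23,u-20:u+20]<42)*255
    cs,_=cv2.findContours(m,cv2.RETR_EXTERNAL,cv2.CHAIN_APPROX_NONE);k=max(cs,key=cv2.contourArea)
    r=cv2.minAreaRect(k);bp=cv2.boxPoints(r);w=[plane(c,*p,25) for p in bp]
    print(np.round(plane(c,*r[0],25)),np.linalg.norm(w[0]-w[1]).round(),np.linalg.norm(w[1]-w[2]).round(),r[2])
print(pose().round(3))
```

```text
[735.8 205.1  87. ]
[699.9 -54.7  87. ]
[519.2 -35.3  87. ]
[555.9 231.   87. ]
[502.3 170.3  94. ]
[484.5  40.9  94. ]
262.30659705769307 -7.865572960498939
268.8732980373361 -7.84034742077682
181.76363860995835 -8.18854851748106
181.72690169912764 -6.1179665486097985
130.68237593163855 -7.825836628149716 [493.40622775 105.59814803  94.        ]Traceback (most recent call last):
  File "<stdin>", line 15, in <module>
ValueError: max() iterable argument is empty
```

```bash
python3 -m crank '[[[0.5,0,0,0,0,0,85],[1,0,0,0,0,0,85],[1,0,0,0,0,0,85],[1,0,0,0,0,0,85],[1,0,0,0,0,0,85],[1,0,0,0,0,0,85],[1,0,0,0,0,0,85],[0.5,0,0,0,0,0,85]]]' 25
python3 -c "
from h import *
np.save('TA',pose());cv2.imwrite('pics/wA.png',capture('wrist'))"
python3 -m crank '[[[0.5,0,0,0,0,0,85],[1,0,0,0,0,0,85],[1,0,0,0,0,0,85],[1,0,0,0,0,0,85],[1,0,0,0,0,0,85],[0.5,0,0,0,0,0,85],[0,0,0,0,0,0,30],[0,0,0,0,0,0,30]]]'
python3 -c "
from h import *
T=pose();np.save('TB',T);print(T.round(3));a=cv2.imread('pics/wA.png');b=capture('wrist');cv2.imwrite('pics/wB.png',b)
cv2.imwrite('pics/wAB.png',cv2.resize(np.vstack([a[:, :],b]),None,fx=.71,fy=.71))"
```

```text
time_s: 0.9
eef_pos: [380.1, -402.5, 231.1]
ee_rot: [-0.0, 0.977, 0.215, 0.0]
force: [0.7, -0.2, -0.3]
grip_width: 0.993
grip_force: 0.0
time_s: 1.75
eef_pos: [491.2, -352.2, 231.2]
ee_rot: [-0.0, 0.977, 0.214, -0.0]
force: [-0.4, -1.0, -0.1]
grip_width: 0.691
grip_force: 0.0
[[ 9.09000e-01  4.17000e-01 -0.00000e+00  4.91168e+02]
 [ 4.17000e-01 -9.09000e-01  0.00000e+00 -3.52220e+02]
 [-0.00000e+00 -0.00000e+00 -1.00000e+00  2.31180e+02]
 [ 0.00000e+00  0.00000e+00  0.00000e+00  1.00000e+00]]
```

View pics/wAB.png

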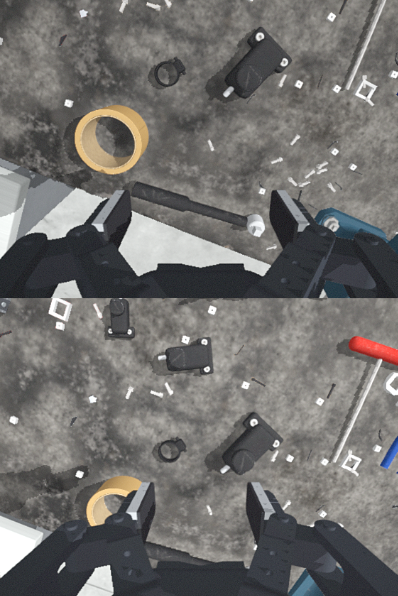

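Upper picture: the ring at (168,72) and the large caliper at (250,62). Lower picture: small caliper at (120,318), middle at (190,355), large at (255,443), ring at (168,450). Next: measure the black bodies.

Run:
```python
from h import *
im=cv2.imread("pics/wB.png");c=cam("wrist",np.load("TB.npy"));g=cv2.cvtColor(im,cv2.COLOR_BGR2GRAY)
for n,(u,v) in dict(small=(169,30),mid=(265,82),big=(352,208)).items():
    print(n,g[v-3:v+4,u-3:u+4].mean().round(), g[max(v-40,0):v+40,u-50:u+50].mean().round())
    for th in (48,58,68):
        m=((cv2.GaussianBlur(g,(3,3),0)<th)*255).astype(np.uint8);mm=np.zeros_like(m);mm[max(0,v-55):v+60,u-55:u+60]=m[max(0,v-55):v+60,u-55:u+60]
        mm=cv2.morphologyEx(mm,cv2.MORPH_OPEN,np.ones((5,5)))
        cs,_=cv2.findContours(mm,cv2.RETR_EXTERNAL,cv2.CHAIN_APPROX_NONE)
        if not cs: continue
        k=max(cs,key=cv2.contourArea);r=cv2.minAreaRect(k);w=[plane(c,*p,25) for p in cv2.boxPoints(r)]
        print(th,np.round(r[0]),np.round(plane(c,*r[0],25)),np.linalg.norm(w[0]-w[1]).round(),np.linalg.norm(w[1]-w[2]).round(),round(r[2]))
```

```text
small 77.0 117.0
68 [164.  50.] [ 559. -197.   25.] 9.0 8.0 90
mid 80.0 119.0
58 [243.  98.] [ 549. -284.   25.] 8.0 5.0 90
68 [242.  95.] [ 552. -282.   25.] 15.0 13.0 90
big 79.0 104.0
48 [324. 212.] [ 477. -409.   25.] 5.0 6.0 90
58 [332. 205.] [ 488. -413.   25.] 69.0 19.0 31
68 [333. 207.] [ 487. -415.   25.] 72.0 26.0 27
```

Run:
```python
from h import *
im=cv2.imread("pics/wB.png");c=cam("wrist",np.load("TB.npy"));g=cv2.cvtColor(im,cv2.COLOR_BGR2GRAY)
for n,(u,v) in dict(small=(169,30),mid=(265,82),big=(352,208)).items():
    for th in (84,90,96):
        m=((cv2.GaussianBlur(g,(3,3),0)<th)*255).astype(np.uint8);mm=np.zeros_like(m);mm[max(0,v-55):v+60,u-55:u+60]=m[max(0,v-55):v+60,u-55:u+60]
        mm=cv2.morphologyEx(mm,cv2.MORPH_OPEN,np.ones((9,9)))
        cs,_=cv2.findContours(mm,cv2.RETR_EXTERNAL,cv2.CHAIN_APPROX_NONE)
        if not cs: continue
        k=max(cs,key=cv2.contourArea);r=cv2.minAreaRect(k);w=[plane(c,*p,25) for p in cv2.boxPoints(r)]
        print(n,th,np.round(r[0]),np.round(plane(c,*r[0],25)),np.linalg.norm(w[0]-w[1]).round(),np.linalg.norm(w[1]-w[2]).round(),round(r[2]))
a=cv2.resize(im[0:270,120:420],None,fx=2.6,fy=2.2,interpolation=cv2.INTER_CUBIC)
cv2.imwrite("pics/wBc.png",a)
```

```text
small 84 [168.  36.] [ 572. -198.   25.] 24.0 34.0 90
small 90 [168.  33.] [ 575. -196.   25.] 24.0 40.0 90
small 96 [168.  30.] [ 578. -195.   25.] 26.0 48.0 87
mid 84 [276.  87.] [ 572. -308.   25.] 26.0 26.0 90
mid 90 [278.  82.] [ 578. -309.   25.] 35.0 39.0 90
mid 96 [266.  82.] [ 573. -298.   25.] 61.0 40.0 90
big 84 [336. 217.] [ 478. -423.   25.] 95.0 51.0 53
big 90 [341. 213.] [ 485. -426.   25.] 107.0 63.0 46
big 96 [341. 213.] [ 484. -425.   25.] 107.0 65.0 43
```

View pics/wBc.png

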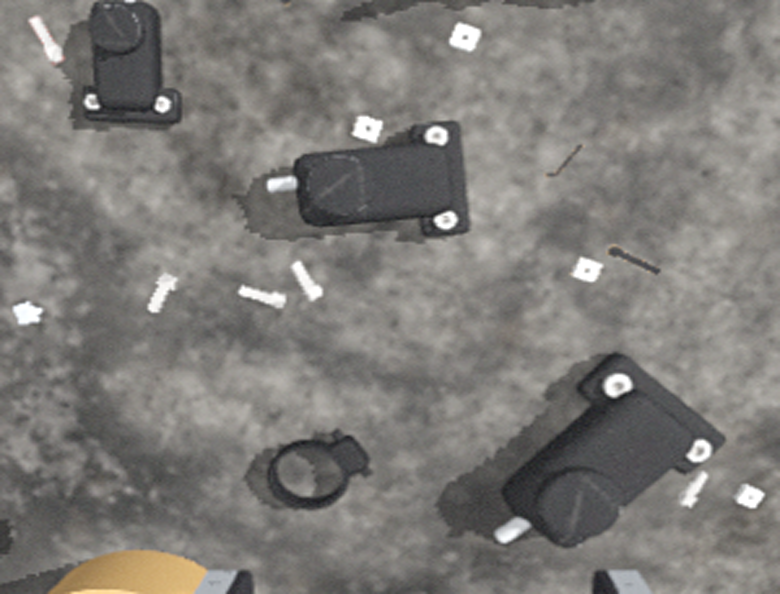

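Crop: the middle caliper has its flange corners at (437,120)/(447,235)/(468,175), body end at (297,185) and nipple tip at (267,185). The large one is lower right, the small one is upper left and the ring at (310,472).

Run:
```python
from h import *
c=cam("wrist",np.load("TB.npy"))
f=lambda u,v:(120+u/2.6-.3,u*0+v/2.2-.3)
def D(a,b,z): return np.linalg.norm(plane(c,*f(*a),z)-plane(c,*f(*b),z)).round(1)
for z in (10,28):
    print(z,"mid len",D((297,187),(466,178),z),"nip",D((267,185),(466,178),z),"flange",D((435,122),(446,235),z),"body w",D((350,150),(354,224),z))
    print("big len",D((535,528),(665,400),z),"flange",D((600,360),(705,450),z),"small flange",D((78,112),(182,104),z))
    print("small bolts",D((93,102),(162,104),z),"mid bolts",D((436,135),(446,220),z),"big",D((618,385),(700,450),z))
for n,p in dict(bodyend=(297,187),flange=(466,178),nip=(267,185),mid=(365,185),clamp=(312,472)).items(): print(n,plane(c,*f(*p),28).round(1))
```

```text
10 mid len 66.1 nip 77.7 flange 49.5 body w 32.5
big len 86.5 flange 66.7 small flange 40.5
small bolts 26.5 mid bolts 37.3 big 50.5
28 mid len 62.8 nip 73.9 flange 47.1 body w 30.9
big len 82.2 flange 63.4 small flange 38.5
small bolts 25.2 mid bolts 35.4 big 48.0
bodyend [ 557.6 -271.2   28. ]
flange [ 587.  -326.7   28. ]
nip [ 553.7 -260.7   28. ]
mid [ 568.8 -293.8   28. ]
clamp [ 438.5 -326.7   28. ]
```

```bash
python3 -m crank '[[[0.2,-0.5,0,0,0,0,30],[0.47,-1,0,0,0,0,30],[0.47,-1,0,0,0,0,30],[0.47,-1,0,0,0,0,30],[0.47,-1,0,0,0,0,30],[0.47,-1,0,0,0,0,30],[0.47,-1,0,0,0,0,30],[0.47,-1,0,0,0,0,30]]]'
python3 -m crank '[[[0.47,-1,0,0,0,0,30],[0.47,-1,0,0,0,0,30],[0.47,-1,0,0,0,0,30],[0.47,-1,0,0,0,0,30],[0.47,-1,0,0,0,0,30],[0.47,-1,0,0,0,0,30],[0.47,-1,0,0,0,0,30],[0.2,-0.5,0,0,0,0,30]]]'
python3 -m crank '[[[0,0,0,0,0,-0.8,30],[0,0,0,0,0,-0.9,30],[0,0,0,0,0,-0.9,30],[0,0,0,0,0,-0.9,30],[0,0,0,0,0,-0.9,30],[0,0,0,0,0,-0.9,30],[0,0,0,0,0,-0.9,30],[0,0,0,0,0,-0.9,30]]]'
python3 -c "
from h import *
T=pose();np.save('TC',T);print(T.round(3));b=capture('wrist');cv2.imwrite('pics/wC.png',b)"
```

```text
time_s: 2.6
eef_pos: [491.9, -143.5, 231.5]
ee_rot: [0.0, 0.977, 0.213, 0.0]
force: [0.4, 0.8, -0.1]
grip_width: 0.354
grip_force: 0.0
time_s: 3.4
eef_pos: [492.9, 63.5, 231.5]
ee_rot: [-0.0, 0.977, 0.214, 0.0]
force: [-0.4, -0.1, -0.5]
grip_width: 0.35
grip_force: 0.0
time_s: 4.2
eef_pos: [493.3, 61.4, 231.4]
ee_rot: [0.0, 0.756, 0.654, -0.0]
force: [-0.7, 0.3, -1.0]
grip_width: 0.353
grip_force: 0.0
[[ 1.44000e-01  9.90000e-01  0.00000e+00  4.93323e+02]
 [ 9.90000e-01 -1.44000e-01 -0.00000e+00  6.13570e+01]
 [-0.00000e+00  0.00000e+00 -1.00000e+00  2.31359e+02]
 [ 0.00000e+00  0.00000e+00  0.00000e+00  1.00000e+00]]
```

View pics/wC.png

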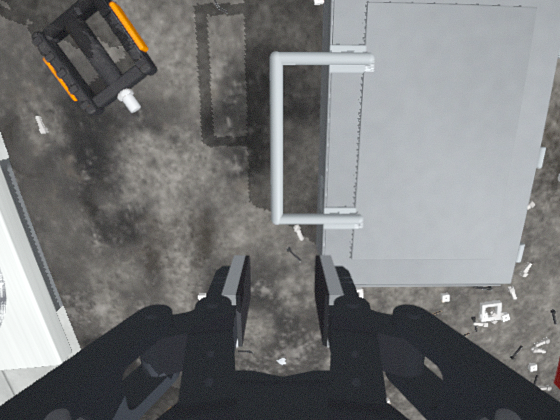

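The wrist view shows the bar as a vertical line at u≈277, from v≈57 to 220, the lid's front edge at u≈325 and its right edge at v≈285. The pedal is at (95,55).

Run:
```python
from h import *
T=np.load("TC.npy");c=cam("wrist",T);t=cam("top")
im=cv2.imread("pics/wC.png");g=cv2.cvtColor(im,cv2.COLOR_BGR2GRAY)
for v in (80,120,160,200):
    x=np.where(g[v,262:300]>150)[0]+262; print(v,x.min(),x.max())
A=[(275,59),(278,219)]
f=lambda u,v:(135+u/2.9-.3,130+v/2.9-.3)
B=[f(92,278),f(233,299)]
for a,b in zip(A,B):
    x,e=tri(ray(c,*a),ray(t,*b));print(x.round(1),np.round(e,1),plane(c,*a,94).round(1))
p,q=plane(c,*A[0],94),plane(c,*A[1],94);d=p-q;print(np.linalg.norm(d),np.degrees(np.arctan2(-d[0],d[1])),(p+q)/2, "tool:",tl(T,(p+q)/2).round(1), tl(T,p).round(1),tl(T,q).round(1))
```

```text
80 272 282
120 272 282
160 272 282
200 273 282
[503.  170.2  92.7] [0.7 0.7] [503.6 169.7  94. ]
[485.6  40.9  91.6] [1. 1.] [486.7  41.5  94. ]
129.32085388880515 -7.512170074772774 [495.16167808 105.58982525  94.        ] tool: [ 44.1  -4.5 137.4] [108.7  -5.4 137.3] [-20.6  -3.7 137.4]
```

```bash
python3 -m crank '[[[0.88,-0.1,0,0,0,-0.08,30],[0.88,-0.1,0,0,0,0,30],[0,0,0.7,0,0,0,30],[0,0,1,0,0,0,30],[0,0,1,0,0,0,30],[0,0,0.8,0,0,0,30],[0,0,0,0,0,0,30],[0,0,0,0,0,0,30]]]'
python3 - <<'E'
from h import *
T=pose();print(T[:3,3].round(1));b=capture('wrist');cv2.imwrite('pics/wD.png',b);c=cam("wrist",T);g=cv2.cvtColor(b,cv2.COLOR_BGR2GRAY)
for X in [(503.3,170,93),(486.2,41.2,93),(494.7,105.6,93)]: print(proj(c,X).round(1))
for v in (120,150,180,200):
    x=np.where(g[v,230:320]>150)[0]+230; print(v,x[:1],x[-1:],len(x))
    o=ray(c,0,0)[0]
E
```

```text
time_s: 5.05
eef_pos: [495.2, 105.8, 144.5]
ee_rot: [0.0, 0.755, 0.656, 0.0]
force: [0.5, 0.8, 0.8]
grip_width: 0.35
grip_force: 0.0
[495.2 105.8 144.5]
[280.4 123.2]
[282.3 323.1]
[281.4 232.5]
120 [276] [319] 44
150 [276] [290] 15
180 [276] [290] 15
200 [276] [290] 15
```

```bash
python3 -m crank '[[[0,0.03,0.5,0,0,0,30],[0,0,0.9,0,0,0,30],[0,0,0.9,0,0,0,30],[0,0,0.5,0,0,0,30],[0,0,0,0,0,0,0],[0,0,0,0,0,0,0],[0,0,0,0,0,0,0],[0,0,0,0,0,0,0]]]' 25
python3 -c "
from h import *
s=sense();print(s['eef_pos'],s['force'],s['grip_force'],s['grip_width'])"
```

```text
time_s: 5.9
eef_pos: [494.8, 106.1, 73.9]
ee_rot: [-0.001, 0.754, 0.657, -0.001]
force: [-5.5, -0.9, -5.2]
grip_width: 0.102
grip_force: 25.6
[494.80944117 106.09392791  73.86544768] [-5.45158567 -0.944726   -5.18160384] 25.567777454853058 0.10220983741979321
```

```bash
cat > arc.py <<'E'
import numpy as np
def b(t): return np.array([-225*np.cos(t)+9*np.sin(t),225*np.sin(t)+9*np.cos(t)])
def rows(ts):
    return [[round(float(x),2) for x in ((b(q)-b(p))*[1,-1]/25)] for p,q in zip(ts[:-1],ts[1:])]
if __name__=="__main__":
    import sys
    a,e,n=float(sys.argv[1]),float(sys.argv[2]),int(sys.argv[3]); ts=np.linspace(a,e,n+1)
    for t,r in zip(ts[1:],rows(ts)): print(t.round(3),r)
E
python3 arc.py 0 1.2 16; python3 arc.py 1.2 1.48 14
```

```text
0.075 [0.05, -0.67]
0.15 [0.1, -0.67]
0.225 [0.15, -0.66]
0.3 [0.2, -0.64]
0.375 [0.25, -0.63]
0.45 [0.3, -0.61]
0.525 [0.34, -0.58]
0.6 [0.38, -0.56]
0.675 [0.42, -0.53]
0.75 [0.46, -0.49]
0.825 [0.5, -0.46]
0.9 [0.53, -0.42]
0.975 [0.56, -0.38]
1.05 [0.59, -0.33]
1.125 [0.61, -0.29]
1.2 [0.63, -0.24]
1.22 [0.17, -0.06]
1.24 [0.17, -0.05]
1.26 [0.17, -0.05]
1.28 [0.17, -0.05]
1.3 [0.17, -0.04]
1.32 [0.18, -0.04]
1.34 [0.18, -0.04]
1.36 [0.18, -0.03]
1.38 [0.18, -0.03]
1.4 [0.18, -0.03]
1.42 [0.18, -0.02]
1.44 [0.18, -0.02]
1.46 [0.18, -0.01]
1.48 [0.18, -0.01]
```

```bash
python3 -m crank '[[[0,0.02,-0.3,0,0,0,0],[0,0.05,-0.67,0,0,0,0],[0,0.1,-0.67,0,0,0,0],[0,0.15,-0.66,0,0,0,0],[0,0.2,-0.64,0,0,0,0],[0,0.23,-0.6,0,0,0,0],[0,0.2,-0.45,0,0,0,0],[0,0,0,0,0,0,0]]]'
cat > st.py <<'E'
from h import *
# chest frame from bar when shut: bar mid (494.8,105.7,93), yaw -7.7 deg
a=np.radians(-7.7);X=np.array([np.cos(a),np.sin(a)])
H=np.array([494.8,105.9])+225*X
s=sense();p=s["eef_pos"];F=np.array(s["force"])
x=(p[:2]-H)@X;z=p[2]+19-84
th=np.arctan2(z,-x)-np.arctan2(9,225)
t=np.array([np.sin(th),np.cos(th)])
print("th",th.round(3),"r",np.hypot(x,z).round(1),"F",F.round(1),"tang",round(float(F[:2]@X*t[0]+F[2]*t[1]),1),"rad",round(float(-F[:2]@X*t[1]+F[2]*t[0]),1),"gw",round(s["grip_width"],3),s["time_s"])
E
python3 st.py
```

```text
time_s: 6.7
eef_pos: [523.1, 102.0, 176.5]
ee_rot: [0.004, 0.754, 0.657, 0.004]
force: [12.7, -2.1, -8.5]
grip_width: 0.1
grip_force: 25.0
th 0.476 r 225.9 F [12.7 -2.1 -8.5] tang -1.7 rad -15.4 gw 0.1 6.7
```

```bash
python3 arc.py 0.465 0.99 7;  python3 -m crank '[[[0,0.25,-0.2,0,0,0,0],[0,0.34,-0.59,0,0,0,0],[0,0.38,-0.57,0,0,0,0],[0,0.42,-0.54,0,0,0,0],[0,0.45,-0.5,0,0,0,0],[0,0.49,-0.47,0,0,0,0],[0,0.3,-0.25,0,0,0,0],[0,0,0,0,0,0,0]]]'; python3 st.py
```

```text
0.54 [0.35, -0.58]
0.615 [0.39, -0.55]
0.69 [0.43, -0.52]
0.765 [0.47, -0.49]
0.84 [0.5, -0.45]
0.915 [0.54, -0.41]
0.99 [0.57, -0.37]
time_s: 7.5
eef_pos: [586.6, 92.7, 251.1]
ee_rot: [0.001, 0.754, 0.656, 0.001]
force: [12.4, -3.8, -16.7]
grip_width: 0.105
grip_force: 24.9
th 0.913 r 228.3 F [ 12.4  -3.8 -16.7] tang -0.1 rad -21.1 gw 0.105 7.5
```

```bash
python3 -m crank '[[[0,0.07,0.1,0,0,0,0],[0,0.2,-0.14,0,0,0,0],[0,0.4,-0.25,0,0,0,0],[0,0.42,-0.23,0,0,0,0],[0,0.43,-0.21,0,0,0,0],[0,0.4,-0.17,0,0,0,0],[0,0,0,0,0,0,0],[0,0,0,0,0,0,0]]]'; python3 st.py
```

```text
time_s: 8.3
eef_pos: [632.5, 86.1, 277.0]
ee_rot: [0.002, 0.754, 0.657, 0.001]
force: [-1.9, -5.6, 6.2]
grip_width: 0.105
grip_force: 26.8
th 1.146 r 228.7 F [-1.9 -5.6  6.2] tang 1.5 rad 6.1 gw 0.105 8.3
```

```bash
python3 -m crank '[[[0,0.16,-0.07,0,0,0,0],[0,0.16,-0.06,0,0,0,0],[0,0.16,-0.06,0,0,0,0],[0,0.16,-0.06,0,0,0,0],[0,0.1,-0.03,0,0,0,0],[0,0.02,0,0,0,0,0],[0,0.02,0,0,0,0,0],[0,0.02,0,0,0,0,0]]]'; python3 st.py
python3 -m crank '[[[0,0.02,0,0,0,0,0],[0,0.02,-0.01,0,0,0,0],[0,0.02,0,0,0,0,0],[0,0.02,-0.01,0,0,0,0],[0,0.02,0,0,0,0,0],[0,0.02,-0.01,0,0,0,0],[0,0.02,0,0,0,0,0],[0,0.02,0,0,0,0,0]]]'; python3 st.py
```

```text
time_s: 9.1
eef_pos: [651.4, 83.5, 284.1]
ee_rot: [0.002, 0.754, 0.657, 0.0]
force: [-6.5, -5.7, 9.4]
grip_width: 0.105
grip_force: 26.8
th 1.235 r 229.1 F [-6.5 -5.7  9.4] tang -2.2 rad 10.7 gw 0.105 9.1
time_s: 9.9
eef_pos: [655.5, 82.9, 285.1]
ee_rot: [0.002, 0.754, 0.657, 0.001]
force: [-6.2, -5.2, 9.4]
grip_width: 0.106
grip_force: 27.0
th 1.253 r 228.9 F [-6.2 -5.2  9.4] tang -2.2 rad 10.6 gw 0.106 9.9
```

```bash
for i in 1; do python3 -m crank '[[[0,0.02,-0.02,0,0,0,0],[0,0.02,-0.02,0,0,0,0],[0,0.02,-0.01,0,0,0,0],[0,0.02,-0.01,0,0,0,0],[0,0.02,0,0,0,0,0],[0,0.02,-0.01,0,0,0,0],[0,0.02,0,0,0,0,0],[0,0.02,0,0,0,0,0]]]'|grep zzz; python3 st.py; done
python3 -m crank '[[[0,0.02,0,0,0,0,0],[0,0.02,-0.01,0,0,0,0],[0,0.02,0,0,0,0,0],[0,0.02,-0.01,0,0,0,0],[0,0.02,0,0,0,0,0],[0,0.02,-0.01,0,0,0,0],[0,0.02,0,0,0,0,0],[0,0.02,0,0,0,0,0]]]'|grep zzz; python3 st.py
```

```text
th 1.271 r 229.0 F [-4.9 -5.8  5.8] tang -2.2 rad 6.7 gw 0.105 10.7
th 1.29 r 228.8 F [-6.1 -6.3  7.1] tang -3.0 rad 8.3 gw 0.096 11.5
```

```bash
python3 -m crank '[[[0,0.02,-0.01,0,0,0,0],[0,0.02,-0.01,0,0,0,0],[0,0.02,-0.01,0,0,0,0],[0,0.02,-0.01,0,0,0,0],[0,0.02,0,0,0,0,0],[0,0.02,-0.01,0,0,0,0],[0,0.02,0,0,0,0,0],[0,0.02,0,0,0,0,0]]]'|grep zzz; python3 st.py
```

```text
th 1.308 r 228.9 F [-4.3 -6.2  5.6] tang -1.9 rad 6.3 gw 0.104 12.3
```

```bash
python3 -m crank '[[[0,0.02,0,0,0,0,0],[0,0.02,-0.01,0,0,0,0],[0,0.02,0,0,0,0,0],[0,0.02,-0.01,0,0,0,0],[0,0.02,0,0,0,0,0],[0,0.02,0,0,0,0,0],[0,0.02,0,0,0,0,0],[0,0.02,0,0,0,0,0]]]'|grep zzz; python3 st.py
```

```text
th 1.326 r 228.7 F [-3.1 -5.7  6.9] tang -0.6 rad 7.3 gw 0.101 13.1
```

```bash
python3 -m crank '[[[0,0.02,-0.01,0,0,0,0],[0,0.02,-0.01,0,0,0,0],[0,0.02,0,0,0,0,0],[0,0.02,-0.01,0,0,0,0],[0,0.02,0,0,0,0,0],[0,0.02,0,0,0,0,0],[0,0.02,0,0,0,0,0],[0,0.02,0,0,0,0,0]]]'|grep zzz; python3 st.py
```

```text
th 1.344 r 228.7 F [-1.  -5.7 -0.6] tang -0.4 rad -0.5 gw 0.101 13.9
```

```bash
python3 -m crank '[[[0,0.02,-0.01,0,0,0,0],[0,0.02,0,0,0,0,0],[0,0.02,0,0,0,0,0],[0,0.02,0,0,0,0,0],[0,0,0,0,0,0,0],[0,0,0,0,0,0,0],[0,0,0,0,0,0,0],[0,0,0,0,0,0,0]]]'|grep zzz; python3 st.py
```

```text
th 1.354 r 228.6 F [-0.6 -5.7  5.5] tang 1.3 rad 5.3 gw 0.107 14.7
```

```bash
python3 -m crank '[[[0,0.02,-0.01,0,0,0,0],[0,0.02,0,0,0,0,0],[0,0.02,0,0,0,0,0],[0,0.02,0,0,0,0,0],[0,0,0,0,0,0,0],[0,0,0,0,0,0,0],[0,0,0,0,0,0,0],[0,0,0,0,0,0,0]]]'|grep zzz; python3 st.py
```

```text
th 1.359 r 228.6 F [-7.  -6.   6.8] tang -4.6 rad 8.0 gw 0.1 15.5
```

```bash
python3 -m crank '[[[0,-0.02,0,0,0,0,0],[0,-0.02,0,0,0,0,0],[0,-0.02,0,0,0,0,0],[0,0,0,0,0,0,0],[0,0,0,0,0,0,0],[0,0,0,0,0,0,0],[0,0,0,0,0,0,0],[0,0,0,0,0,0,0]]]'|grep zzz; python3 st.py
python3 - <<'E'
from h import *
a=capture("scene");b=capture("top");cv2.imwrite("pics/s1.png",a);cv2.imwrite("pics/t1.png",b)
cv2.imwrite("pics/st1.png",np.vstack([cv2.resize(a[120:260,100:320],None,fx=2.1,fy=2.1,interpolation=3),cv2.resize(b[120:260,100:320],None,fx=2.1,fy=2.1,interpolation=3)]))
E
```

```text
th 1.357 r 228.6 F [-1.7 -6.7  5. ] tang 0.3 rad 5.0 gw 0.104 16.3
```

View pics/st1.png

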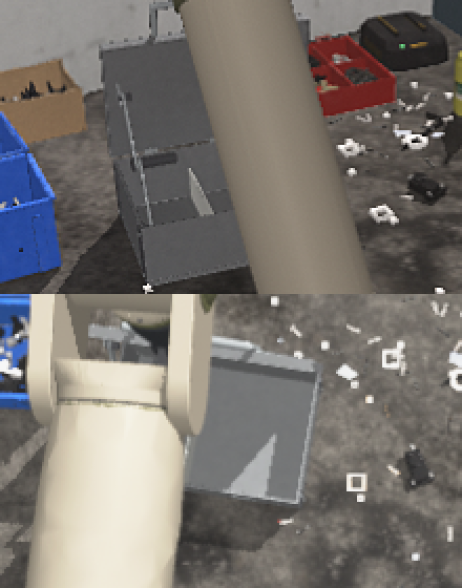

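The top half (scene view) shows the raised lid. The stay runs nearly straight from (118,85) through the knee at (140,155) to the foot at (150,222), with the dark pin at (160,158). I'll test for the lock with a light backward pull.

```bash
python3 -m crank '[[[0,-0.02,0,0,0,0,0],[0,-0.02,0,0,0,0,0],[0,-0.02,0,0,0,0,0],[0,0,0,0,0,0,0],[0,0,0,0,0,0,0],[0,0,0,0,0,0,0],[0,0,0,0,0,0,0],[0,0,0,0,0,0,0]]]'|grep zzz; python3 st.py
```

```text
th 1.354 r 228.6 F [ 6.8 -5.1  3. ] tang 7.9 rad 1.3 gw 0.102 17.2
```

The lid now resists lowering (+7.9 N within 0.7 mm), so the stay is locked. I'll ease back to neutral, let go and rise clear.

```bash
python3 -m crank '[[[0,0.03,0,0,0,0,0],[0,0.03,0,0,0,0,0],[0,0,0,0,0,0,20],[0,0,0,0,0,0,30],[0,0,0,0,0,0,30],[0,0,0,0,0,0,30],[0,0,-0.5,0,0,0,30],[0,0,-1,0,0,0,30]]]'; python3 st.py
```

```text
time_s: 18.0
eef_pos: [677.7, 81.0, 323.4]
ee_rot: [-0.001, 0.754, 0.657, -0.001]
force: [-0.3, -0.5, 0.8]
grip_width: 0.35
grip_force: 0.0
th 1.376 r 261.5 F [-0.3 -0.5  0.8] tang -0.0 rad 0.8 gw 0.35 18.0
```

```bash
python3 -m crank '[[[0,0,-1,0,0,0,30],[-0.5,-0.15,-0.3,0,0,0,60],[-1,-0.15,0,0,0,0,75],[-1,-0.15,0,0,0,0,75],[-1,-0.15,0,0,0,0,75],[-1,-0.15,0,0,0,0,75],[-1,-0.15,0,0,0,0,75],[-1,-0.15,0,0,0,0,75]]]'
python3 -m crank '[[[-1,-0.15,0.5,0,0,0,75],[-1,-0.15,0.9,0,0,0,75],[-1,-0.15,0.9,0,0,0,75],[-1,-0.15,0.9,0,0,0,75],[-1,-0.15,0.9,0,0,0,75],[-1,-0.15,0.9,0,0,0,75],[-0.8,-0.15,0.9,0,0,0,75],[-0.4,-0.1,0.5,0,0,0,75]]]'
python3 -m crank '[[[0,0,0,0,0,-0.5,75],[0,0,0,0,0,-0.9,75],[0,0,0,0,0,-0.9,75],[0,0,0,0,0,-0.9,75],[0,0,0,0,0,-0.9,75],[0,0,0,0,0,-0.4,75],[0,0,0,0,0,0,75],[0,0,0,0,0,0,75]]]'
python3 - <<'E'
from h import *
T=pose();print(T.round(3).tolist());np.save("TE",T);b=capture('wrist');cv2.imwrite('pics/wE.png',b);c=cam("wrist",T)
for X in [(557.6,-271.2,28),(587,-326.7,28),(568.8,-293.8,28)]: print(proj(c,X).round(1),tl(T,X).round(1))
E
```

```text
time_s: 18.8
eef_pos: [628.8, -78.1, 356.4]
ee_rot: [-0.0, 0.754, 0.657, -0.0]
force: [0.0, 0.1, 0.8]
grip_width: 0.883
grip_force: 0.0
time_s: 19.6
eef_pos: [574.7, -252.3, 194.6]
ee_rot: [-0.002, 0.755, 0.656, -0.001]
force: [-0.2, -0.5, 0.1]
grip_width: 0.883
grip_force: 0.0
time_s: 20.4
eef_pos: [576.5, -250.8, 197.3]
ee_rot: [0.0, 0.515, 0.857, 0.0]
force: [0.1, -0.0, 0.4]
grip_width: 0.879
grip_force: 0.0
[[-0.47, 0.883, 0.0, 576.503], [0.883, 0.47, 0.0, -250.752], [0.0, 0.0, -1.0, 197.28], [0.0, 0.0, 0.0, 1.0]]
[255.  197.1] [ -9.2 -26.3 169.3]
[256.5 257.4] [-72.  -26.4 169.3]
[254.9 222.1] [-34.4 -27.  169.3]
```

View pics/wE.png

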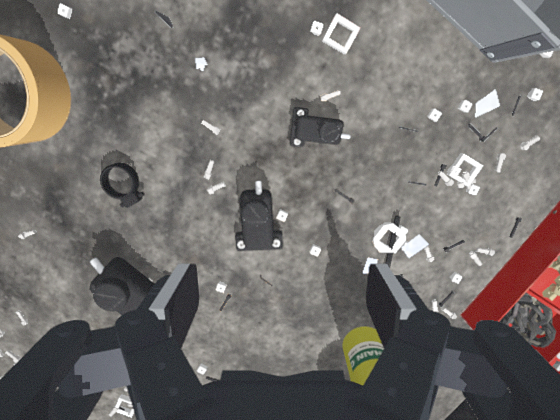

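In this view the wanted caliper's bolts are at (241,243) and (277,242), the nipple tip at (258,182) and the body at u 242–273. The bottle at (365,350) must stay clear.

Run:
```python
from h import *
T=np.load("TE.npy");cE=cam("wrist",T);cB=cam("wrist",np.load("TB.npy"));t=cam("top")
f=lambda u,v:(120+u/2.6-.3,v/2.2-.3)
for n,a,b in [("boltR",(277,242),f(436,135)),("boltL",(241,243.5),f(446,220)),("nip",(258,183),f(268,185)),("bodyend",(257,192),f(298,187))]:
    x,e=tri(ray(cE,*a),ray(cB,*b));print(n,x.round(1),np.round(e,1),tl(T,x).round(1))
for a in [(242,215),(273,215),(236,248),(283,248)]: print(plane(cE,*a,25).round(1),tl(T,plane(cE,*a,25)).round(1))
for z in (0,100,200): print("bottle",z,plane(t,356,153,z).round(),plane(t,370,138,z).round(), "wrist",plane(cE,365,350,z).round())
```

```text
boltR [ 599.8 -307.7   13.4] [0.4 0.4] [-61.3  -6.2 183.9]
boltL [ 567.8 -326.8   13.4] [0.1 0.1] [-63.  -43.4 183.8]
nip [ 553.7 -259.1   22.1] [0.5 0.5] [  3.4 -24.  175.2]
bodyend [ 557.4 -268.9   16.3] [0.2 0.2] [ -7.1 -25.4 181. ]
[ 554.6 -294.2   25. ] [-28.1 -39.8 172.3]
[ 581.4 -280.    25. ] [-28.1  -9.5 172.3]
[ 564.6 -328.5   25. ] [-63.1 -47.1 172.3]
[ 606.4 -306.3   25. ] [-63.1   0.3 172.3]
bottle 0 [ 731. -360.    0.] [ 778. -403.    0.] wrist [ 763. -388.    0.]
bottle 100 [ 707. -338.  100.] [ 749. -377.  100.] wrist [ 698. -329.  100.]
bottle 200 [ 682. -316.  200.] [ 721. -351.  200.] wrist [ 632. -269.  200.]
```

```bash
python3 -m crank '[[[-0.64,-0.5,0,0,0,0,65],[-0.64,-0.49,0,0,0,0,65],[0,0,0.5,0,0,0,65],[0,0,1,0,0,0,65],[0,0,1,0,0,0,65],[0,0,1,0,0,0,65],[0,0,1,0,0,0,65],[0,0,0.7,0,0,0,65]]]'
python3 -m crank '[[[0,0,0.8,0,0,0,65],[0,0,0.8,0,0,0,65],[0,0,0.6,0,0,0,65],[0,0,0.28,0,0,0,65],[0,0,0,0,0,0,10],[0,0,0,0,0,0,10],[0,0,0,0,0,0,10],[0,0,0,0,0,0,10]]]' 35
python3 -m crank '[[[0,0,0,0,0,0,10],[0,0,-0.5,0,0,0,10],[0,0,-0.5,0,0,0,10],[0,0,0,0,0,0,10],[0,0,0,0,0,0,10],[0,0,-0.5,0,0,0,10],[0,0,-1,0,0,0,10],[0,0,-1,0,0,0,10]]]'
```

```text
time_s: 21.25
eef_pos: [569.0, -290.8, 64.6]
ee_rot: [-0.001, 0.515, 0.857, 0.0]
force: [-0.1, -1.5, 1.4]
grip_width: 0.762
grip_force: 0.0
time_s: 22.05
eef_pos: [570.2, -291.0, 6.0]
ee_rot: [0.001, 0.514, 0.858, -0.0]
force: [-0.0, -0.3, 1.4]
grip_width: 0.482
grip_force: 34.6
time_s: 22.85
eef_pos: [569.7, -290.7, 93.7]
ee_rot: [-0.0, 0.514, 0.858, 0.0]
force: [-0.2, -1.0, -0.8]
grip_width: 0.48
grip_force: 34.7
```

```bash
python3 -m crank '[[[0.2,0.1,-1,0,0,0,10],[0.5,0.3,-1,0,0,0,10],[1,0.6,-0.5,0,0,0,10],[1,0.6,0,0,0,0,10],[1,0.6,0,0,0,0,10],[1,0.6,0,0,0,0,10],[1,0.6,0,0,0,0,10],[1,0.6,0,0,0,0,10]]]'
python3 -m crank '[[[1,0.6,0,0,0,0,10],[1,0.6,0,0,0,0,10],[1,0.6,0,0,0,0,10],[1,0.6,0,0,0,0,10],[0.53,0.34,0,0,0,0,10],[0.2,0.16,0,0,0,0.5,10],[0,0,0,0,0,0.8,10],[0,0,0,0,0,0.8,10]]]'
python3 -m crank '[[[0,0,0,0,0,0.8,10],[0,0,0,0,0,0.8,10],[0,0,0,0,0,0.78,10],[0,0,0,0,0,0,10],[0,0,0,0,0,0,10],[0,0,0,0,0,0,10],[0,0,0,0,0,0,10],[0,0,0,0,0,0,10]]]'
python3 - <<'E'
from h import *
T=pose();np.save("TF",T);b=capture('wrist');cv2.imwrite('pics/wF.png',b);c=cam("wrist",T)
a=np.radians(-7.7);O=np.array([628.6,87.6,0]);X=np.array([np.cos(a),np.sin(a),0]);Y=np.array([-X[1],X[0],0])
ch=lambda x,y,z:O+x*X+y*Y+np.array([0,0,z])
d=T[:3,3]-O;print("chest xy",(d@X).round(1),(d@Y).round(1),d[2].round(1),"bay in tool",tl(T,ch(-35,-50,8)).round(1))
for n,p in dict(fr=(-86,-126,85),fl=(-86,126,85),rr=(86,-126,85),dvf=(-86,30,45),pin=(15,90,115)).items(): print(n,proj(c,ch(*p)).round())
E
```

```text
time_s: 23.65
eef_pos: [579.0, -94.8, 155.9]
ee_rot: [0.0, 0.514, 0.858, 0.0]
force: [0.4, -0.1, 0.2]
grip_width: 0.478
grip_force: 34.7
time_s: 24.45
eef_pos: [587.4, 42.4, 155.6]
ee_rot: [0.0, 0.636, 0.772, -0.0]
force: [-0.1, 0.2, -0.9]
grip_width: 0.481
grip_force: 34.7
time_s: 25.25
eef_pos: [587.4, 42.5, 155.3]
ee_rot: [-0.0, 0.753, 0.658, -0.0]
force: [0.2, 0.7, -1.2]
grip_width: 0.484
grip_force: 34.7
chest xy -34.8 -50.3 155.3 bay in tool [  0.3  -0.2 147.3]
fr [213. 319.]
fl [186. -91.]
rr [446. 318.]
dvf [210.  97.]
pin [388. -39.]
```

View pics/wF.png

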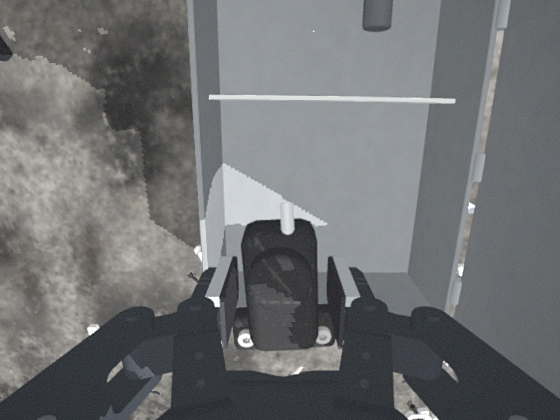

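The caliper is held, nipple end at (287,215), over the right bay. The divider at v≈97 matches the chest pose, and the knee pin's free end is at (377,28). Lowering it in.

```bash
python3 -m crank '[[[0,0,0.5,0,0,0,10],[0,0,0.9,0,0,0,10],[0,0,0.9,0,0,0,10],[0,0,0.9,0,0,0,10],[0,0,0.9,0,0,0,10],[0,0,0.7,0,0,0,10],[0,0,0.4,0,0,0,10],[0,0,0.2,0,0,0,10]]]'
python3 -m crank '[[[0,0,0.1,0,0,0,10],[0,0,0.05,0,0,0,10],[0,0,0,0,0,0,10],[0,0,0,0,0,0,10],[0,0,0,0,0,0,10],[0,0,0,0,0,0,10],[0,0,0,0,0,0,10],[0,0,0,0,0,0,10]]]'
```

```text
time_s: 26.1
eef_pos: [592.1, 41.4, 21.9]
ee_rot: [0.005, 0.753, 0.658, 0.004]
force: [19.6, -3.6, 8.9]
grip_width: 0.476
grip_force: 42.7
time_s: 26.9
eef_pos: [593.1, 41.2, 19.3]
ee_rot: [0.006, 0.753, 0.658, 0.005]
force: [21.8, -3.3, 7.3]
grip_width: 0.474
grip_force: 42.7
```

The gripper's front linkage is touching the front wall (20 N in +x). I'll shift 10 mm toward the hinge side before releasing.

```bash
python3 -m crank '[[[0,0.1,-0.1,0,0,0,10],[0,0.2,0,0,0,0,10],[0,0.15,0,0,0,0,10],[0,0.1,0,0,0,0,10],[0,0,0,0,0,0,10],[0,0,0,0,0,0,10],[0,0,0,0,0,0,10],[0,0,0,0,0,0,10]]]'
```

```text
time_s: 27.7
eef_pos: [600.9, 40.7, 19.0]
ee_rot: [-0.0, 0.753, 0.658, -0.0]
force: [0.2, 0.3, -0.9]
grip_width: 0.483
grip_force: 42.6
```

```bash
python3 -m crank '[[[0,0.1,0.06,0,0,0,10],[0,0.1,0.06,0,0,0,10],[0,0,0.05,0,0,0,10],[0,0,0.02,0,0,0,10],[0,0,0,0,0,0,10],[0,0,0,0,0,0,10],[0,0,0,0,0,0,10],[0,0,0,0,0,0,10]]]'
```

```text
time_s: 28.5
eef_pos: [606.0, 40.0, 14.3]
ee_rot: [0.0, 0.753, 0.658, 0.0]
force: [0.3, -0.4, -1.6]
grip_width: 0.475
grip_force: 42.6
```

```bash
python3 -m crank '[[[0,0,0.04,0,0,0,10],[0,0,0,0,0,0,48],[0,0,0,0,0,0,52],[0,0,0,0,0,0,52],[0,0,-0.3,0,0,0,52],[0,0,-0.7,0,0,0,52],[0,0,-1,0,0,0,52],[0,0,-1,0,0,0,52]]]'
python3 -m crank '[[[0,0,-1,0,0,0,52],[0.3,0,-1,0,0,0,20],[0.3,0,-0.5,0,0,0,0],[0,0,0,0,0,0,0],[0,0,0,0,0,0,0],[0,0,0,0,0,0,0],[0,0,0,0,0,0,0],[0,0,0,0,0,0,0]]]'
python3 - <<'E'
from h import *
T=pose();np.save("TG",T);b=capture('wrist');cv2.imwrite('pics/wG.png',b);s=capture("scene");cv2.imwrite("pics/s2.png",s);print(T.round(3).tolist())
E
```

```text
time_s: 29.3
eef_pos: [605.9, 40.0, 89.6]
ee_rot: [-0.0, 0.753, 0.658, -0.0]
force: [1.0, -0.0, -0.4]
grip_width: 0.61
grip_force: 0.0
time_s: 30.1
eef_pos: [607.8, 54.7, 150.1]
ee_rot: [-0.0, 0.753, 0.658, -0.0]
force: [0.2, 0.1, 0.2]
grip_width: 0.004
grip_force: 0.0
[[0.135, 0.991, -0.001, 607.755], [0.991, -0.135, 0.0, 54.664], [-0.0, -0.001, -1.0, 150.089], [0.0, 0.0, 0.0, 1.0]]
```

View pics/wG.png

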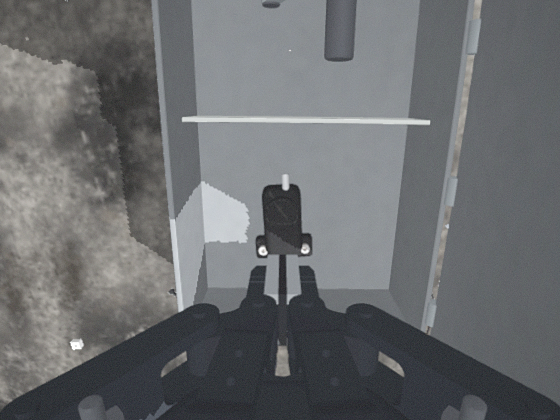

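The caliper lies flat in the right bay at (282,220), clear of the divider at v≈120. The knee pin spans u 326–355 with its free end at v≈58. I'll raise and tilt the tool 45° for an end-on push and re-measure the pin.

```bash
python3 -m crank '[[[0.4,-0.6,-0.6,0,0,0,0],[1,-0.9,-0.6,0,0,0,0],[1,-0.9,0,-0.4,0,0,0],[0,0,0,-0.9,0,0,0],[0,0,0,-0.9,0,0,0],[0,0,0,-0.9,0,0,0],[0,0,0,-0.9,0,0,0],[0,0,0,-0.9,0,0,0]]]'
python3 -m crank '[[[0,0,0,-0.7,0,0,0],[0,0,0,0,0,0,0],[0,0,0,0,0,0,0],[0,0,0,0,0,0,0],[0,0,0,0,0,0,0],[0,0,0,0,0,0,0],[0,0,0,0,0,0,0],[0,0,0,0,0,0,0]]]'
python3 - <<'E'
from h import *
T=pose();np.save("TH",T);b=capture('wrist');cv2.imwrite('pics/wH.png',b);print(T.round(3).tolist(),sense()["joints"])
a=np.radians(-7.7);O=np.array([628.6,87.6,0]);X=np.array([np.cos(a),np.sin(a),0]);Y=np.array([-X[1],X[0],0])
c=cam("wrist",T)
for p in [(15,65,115),(15,84,115),(15,110,115),(-25,110,40)]: print(proj(c,O+p[0]*X+p[1]*Y+[0,0,p[2]]).round())
E
```

```text
time_s: 31.0
eef_pos: [556.4, 122.9, 181.5]
ee_rot: [0.254, 0.708, 0.619, 0.223]
force: [2.3, -0.8, -0.1]
grip_width: -0.002
grip_force: 0.0
time_s: 31.8
eef_pos: [557.2, 119.6, 181.1]
ee_rot: [0.278, 0.703, 0.611, 0.237]
force: [-0.1, 0.2, 0.7]
grip_width: 0.005
grip_force: 0.0
[[0.142, 0.727, 0.672, 557.23], [0.99, -0.1, -0.102, 119.627], [-0.007, 0.679, -0.734, 181.101], [0.0, 0.0, 0.0, 1.0]] [ 0.07488048  0.21523516  1.97216573 -0.61291583  0.26655848  0.75257896]
[311. 148.]
[312. 121.]
[313.  83.]
[207.  86.]
```

View pics/wH.png

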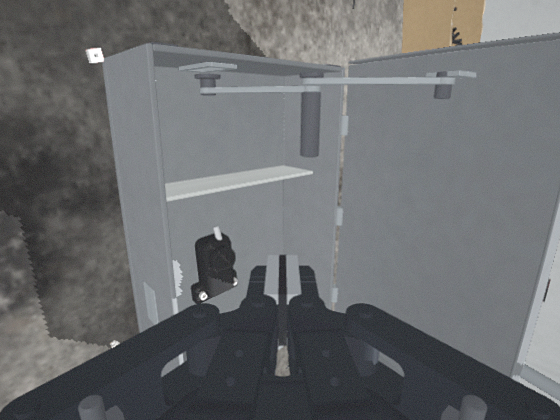

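The tilted view shows the straight, locked stay at v≈85, from its foot at (207,86) to the lid at (443,85). The knee pin is at u≈311 with its free end at v≈155.

```bash
cat >> h.py <<'E'
a_=np.radians(-7.7);O=np.array([628.6,87.6,0]);X=np.array([np.cos(a_),np.sin(a_),0]);Y=np.array([-X[1],X[0],0])
def w(x,y,z): return O+x*X+y*Y+np.array([0,0,z])
def chf(p): d=np.asarray(p)-O; return np.array([d@X,d@Y,d[2]]).round(1)
E
python3 - <<'E'
from h import *
G,H=np.load("TG.npy"),np.load("TH.npy");cG,cH=cam("wrist",G),cam("wrist",H)
for a,b in [((341,56),(310.5,153)),((341,59),(310.5,156))]:
    x,e=tri(ray(cG,*a),ray(cH,*b));print(chf(x),np.round(e,1))
# pin axis: intersect H ray with planes of chest y=60,80
for u,v,y in [(310.5,153,60),(310.5,125,80)]:
    o,r=ray(cH,u,v);k=((O+y*Y-o)@Y)/(r@Y);print(y,chf(o+k*r))
P=chf(x);P=np.array([P[0],P[1]+19,P[2]])
f=np.array([-25,40.]);print("r foot",np.hypot(*(P[[0,2]]-f)))
Pw=w(*P);print("pin pt in tool H",tl(H,Pw).round(1), "end in tool",tl(H,x).round(1))
E
```

```text
[ 11.6  61.6 117.2] [0.2 0.2]
[ 11.4  59.8 117.6] [0.2 0.2]
60 [ 20.4  60.  109.2]
80 [30.4 80.  99.4]
r foot 85.71300951430885
pin pt in tool H [ 57.8  20.2 104.7] end in tool [ 38.8  20.2 104.9]
```

```bash
python3 -m crank '[[[0.5,0.2,0,0,0,0,0],[0.9,0.31,0,0,0,0,0],[0.76,0.3,0.3,0,0,0,0],[0,0,0.9,0,0,0,0],[0,0,0.9,0,0,0,0],[0,0,0.9,0,0,0,0],[0,0,0.4,0,0,0,0],[0,0,0,0,0,0,0]]]'
python3 - <<'E'
from h import *
T=pose();print(chf(T[:3,3]),tl(T,w(11.5,76,117.3)).round(1),sense()["joints"])
E
```

```text
time_s: 32.65
eef_pos: [636.7, 162.1, 131.1]
ee_rot: [0.278, 0.703, 0.611, 0.236]
force: [-0.5, 0.2, -0.0]
grip_width: 0.005
grip_force: 0.0
[ -2.   74.9 131.1] [ 1.3  0.5 19.2] [ 0.15047538  0.46831673  1.76173903 -0.83095109  0.27633492  1.02562371]
```

```bash
python3 -m crank '[[[0,0,0.25,0,0,0,0],[0,0,0.25,0,0,0,0],[0,0.04,0.1,0,0,0,0],[0,0.05,0.12,0,0,0,0],[0,0.05,0.12,0,0,0,0],[0,0.05,0.14,0,0,0,0],[0,0.04,0.14,0,0,0,0],[0,0.04,0.14,0,0,0,0]]]'
python3 -c "
from h import *
T=pose();print(chf(T[:3,3]),sense()['force'].round(1) if hasattr(sense()['force'],'round') else sense()['force'])"
```

```text
time_s: 33.45
eef_pos: [663.4, 158.7, 114.1]
ee_rot: [0.278, 0.703, 0.611, 0.237]
force: [-1.2, 0.7, 5.9]
grip_width: -0.0
grip_force: 2.5
[ 24.9  75.1 114.1] [-1.2  0.7  5.9]
```

```bash
python3 -m crank '[[[0,0.01,0.12,0,0,0,0],[0,0.01,0.12,0,0,0,0],[0,0,0.12,0,0,0,0],[0,0,0.12,0,0,0,0],[0,0,0.12,0,0,0,0],[0,0,0.06,0,0,0,0],[0,0,0,0,0,0,0],[0,0,0,0,0,0,0]]]'
python3 - <<'E'
from h import *
T=pose();print(chf(T[:3,3]));np.save("TI",T);b=capture('wrist');cv2.imwrite('pics/wI.png',b);cv2.imwrite("pics/s3.png",capture("scene"))
E
```

```text
time_s: 34.25
eef_pos: [674.7, 156.9, 102.3]
ee_rot: [0.278, 0.703, 0.611, 0.237]
force: [-0.4, -0.6, 5.4]
grip_width: -0.001
grip_force: 1.8
[ 36.4  74.9 102.3]
```

View pics/wI.png

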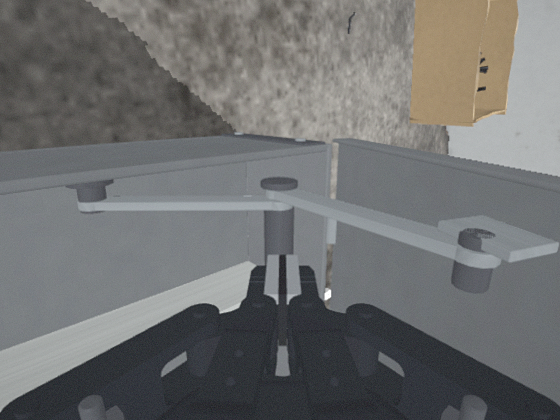

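Knee clearly folded: foot at (91,205), knee at (279,203), upper end at (475,247). That makes 12 pictures viewed, over the limit of 10, so from here I use numbers only. Next: the fold angle from rays onto the stay's plane.

Run:
```python
from h import *
c=cam("wrist",np.load("TI.npy"))
for y in (100,104,108):
    P=[]
    for u,v in [(91,205),(279,203),(475,247)]:
        o,r=ray(c,u,v);P.append(chf(o+r*((O+y*Y-o)@Y)/(r@Y))[[0,2]])
    a,b=P[1]-P[0],P[2]-P[1];print(y,P,np.hypot(*a),np.hypot(*b),"k",np.arctan2(a[1],a[0])-np.arctan2(b[1],b[0]))
```

```text
100 [array([-20.2,  16.8]), array([53. , 81.2]), array([ 67.2, 171.6])] 97.49666660968467 91.50846955336975 k -0.6934581611688887
104 [array([-23.4,  31.8]), array([44. , 91.2]), array([ 57. , 174.3])] 89.83941228659057 84.11070086499102 k -0.6932258507473161
108 [array([-26.6,  46.9]), array([ 35. , 101.1]), array([ 46.9, 177. ])] 82.04998476538555 76.8272087219105 k -0.6936954847361667
```

```bash
python3 -m crank '[[[0,-0.01,0.1,0,0,0,0],[0,-0.02,0.1,0,0,0,0],[0,-0.01,0.05,0,0,0,0],[0,0,0,0,0,0,0],[0,0,-0.4,0,0,0,0],[0,0,-0.9,0,0,0,0],[0,0,-1,0,0,0,0],[0,0,-1,0,0,0,0]]]'
python3 - <<'E'
from h import *
T=pose();print(chf(T[:3,3]));np.save("TJ",T);b=capture('wrist');cv2.imwrite('pics/wJ.png',b);c=cam("wrist",T)
# predicted locked pin vs broken pin pixel positions
for p in [(11.5,61,117.3),(11.5,100,117.3),(40,61,96),(40,100,96)]: print(p,proj(c,w(*p)).round())
g=cv2.GaussianBlur(cv2.cvtColor(b,cv2.COLOR_BGR2GRAY),(5,5),0)
u0,v0=proj(c,w(40,80,96)).astype(int)
for v in (v0-12,v0,v0+12): print(v,[(u,int(g[v,u])) for u in range(u0-70,u0+50,6)])
for t in (1.0,1.1,1.2,1.3):
    bx,bz=90-225*np.cos(t)+9*np.sin(t),85+225*np.sin(t)+9*np.cos(t);print(t,proj(c,w(bx,-57,bz)).round(),proj(c,w(bx,57,bz)).round(),w(bx,0,bz).round())
E
```

```text
time_s: 35.15
eef_pos: [620.6, 164.6, 156.8]
ee_rot: [0.277, 0.703, 0.611, 0.236]
force: [1.1, 0.3, 0.5]
grip_width: 0.002
grip_force: 0.0
[-18.2  75.3 156.8]
(11.5, 61, 117.3) [275. 254.]
(11.5, 100, 117.3) [275. 193.]
(40, 61, 96) [285. 233.]
(40, 100, 96) [285. 179.]
195 [(215, 131), (221, 130), (227, 130), (233, 130), (239, 128), (245, 128), (251, 132), (257, 129), (263, 131), (269, 131), (275, 94), (281, 100), (287, 99), (293, 104), (299, 131), (305, 132), (311, 131), (317, 137), (323, 165), (329, 114)]
207 [(215, 132), (221, 132), (227, 130), (233, 130), (239, 130), (245, 131), (251, 131), (257, 130), (263, 129), (269, 131), (275, 95), (281, 99), (287, 99), (293, 109), (299, 131), (305, 131), (311, 132), (317, 138), (323, 135), (329, 113)]
219 [(215, 131), (221, 131), (227, 132), (233, 130), (239, 131), (245, 132), (251, 131), (257, 130), (263, 130), (269, 129), (275, 95), (281, 99), (287, 99), (293, 111), (299, 132), (305, 132), (311, 132), (317, 134), (323, 123), (329, 116)]
1.0 [494. 698.] [613. 520.] [605.  91. 279.]
1.1 [540. 671.] [668. 488.] [625.  88. 290.]
1.2 [576. 639.] [704. 452.] [645.  85. 298.]
1.3 [603. 605.] [724. 418.] [667.  82. 304.]
```

```bash
python3 -m crank '[[[0,-0.84,-0.78,0,0,0,0],[0,-0.84,-0.78,0,0,0,0],[0,0,0,0.5,0,0,0],[0,0,0,0.9,0,0,0],[0,0,0,0.9,0,0,0],[0,0,0,0.9,0,0,0],[0,0,0,0.9,0,0,0],[0,0,0,0.9,0,0,0]]]'
python3 -m crank '[[[-0.2,0,-0.4,0.33,0,0,0],[-0.4,0,-1,0,0,0,0],[-0.5,0,-1,0,0,0,0],[-0.5,0,-1,0,0,0,0],[-0.5,0,-1,0,0,0,0],[-0.5,0,-1,0,0,0,0],[-0.4,0,-1,0,0,0,0],[0,0,-1,0,0,0,30]]]'
python3 -m crank '[[[0,0,-1,0,0,0,30],[0,0,-0.8,0,0,0,30],[0,0,-0.3,0,0,0,30],[0,0,0,0,0,0,30],[0,0,0,0,0,0,30],[0,0,0,0,0,0,30],[0,0,0,0,0,0,30],[0,0,0,0,0,0,30]]]'
python3 - <<'E'
from h import *
T=pose();print(T.round(3).tolist(),chf(T[:3,3]));np.save("TK",T);b=capture('wrist');cv2.imwrite('pics/wK.png',b);c=cam("wrist",T)
for t in (1.05,1.15,1.2,1.25,1.35):
    bx,bz=90-225*np.cos(t)+9*np.sin(t),85+225*np.sin(t)+9*np.cos(t);print(t,proj(c,w(bx,-50,bz)).round(),proj(c,w(bx,0,bz)).round(),proj(c,w(bx,50,bz)).round())
g=cv2.GaussianBlur(cv2.cvtColor(b,cv2.COLOR_BGR2GRAY),(3,3),0)
for v in (60,120,170,220): print(v,g[v,300:560:5].tolist())
E
```

```text
time_s: 36.0
eef_pos: [565.7, 170.1, 157.2]
ee_rot: [0.04, 0.757, 0.651, 0.025]
force: [-0.6, -0.8, -0.6]
grip_width: -0.001
grip_force: 0.0
time_s: 36.8
eef_pos: [544.5, 99.1, 343.3]
ee_rot: [0.024, 0.759, 0.651, 0.011]
force: [0.8, -0.2, -0.1]
grip_width: 0.153
grip_force: 0.0
time_s: 37.6
eef_pos: [542.4, 101.2, 394.9]
ee_rot: [0.025, 0.758, 0.651, 0.011]
force: [-0.1, -1.2, 0.2]
grip_width: 0.352
grip_force: 0.0
[[0.151, 0.987, 0.05, 542.399], [0.988, -0.15, -0.023, 101.204], [-0.015, 0.052, -0.999, 394.949], [0.0, 0.0, 0.0, 1.0]] [-87.2   1.9 394.9]
1.05 [364. 260.] [368. 202.] [371. 138.]
1.15 [392. 264.] [397. 205.] [403. 139.]
1.2 [406. 266.] [413. 206.] [419. 139.]
1.25 [421. 267.] [428. 207.] [436. 140.]
1.35 [451. 269.] [460. 208.] [470. 140.]
60 [98, 96, 95, 95, 95, 97, 96, 98, 100, 99, 100, 99, 101, 102, 135, 137, 138, 161, 164, 165, 167, 165, 167, 137, 108, 134, 146, 129, 144, 137, 139, 131, 145, 135, 132, 122, 138, 127, 142, 138, 130, 132, 154, 134, 144, 129, 111, 111, 114, 98, 96, 95]
120 [121, 120, 119, 120, 120, 119, 118, 120, 119, 117, 118, 119, 119, 120, 150, 205, 198, 198, 182, 164, 162, 163, 134, 137, 135, 114, 123, 139, 125, 135, 131, 132, 134, 135, 130, 124, 139, 138, 131, 141, 127, 103, 108, 127, 126, 111, 104, 113, 109, 100, 101, 116]
170 [122, 79, 36, 64, 60, 111, 121, 121, 120, 119, 121, 122, 118, 130, 194, 201, 166, 168, 167, 168, 167, 130, 126, 113, 105, 95, 88, 71, 81, 116, 95, 90, 84, 108, 85, 94, 99, 116, 129, 116, 117, 121, 114, 104, 111, 118, 114, 110, 126, 111, 119, 112]
220 [120, 121, 119, 120, 120, 120, 119, 119, 121, 121, 120, 122, 117, 179, 218, 164, 173, 169, 171, 174, 95, 157, 120, 118, 101, 109, 112, 113, 121, 108, 139, 141, 77, 50, 53, 99, 135, 114, 120, 118, 121, 130, 151, 59, 51, 44, 113, 193, 92, 152, 107, 52]
```

Run:
```python
from h import *
from scipy.optimize import brentq
T=pose();b=capture('wrist');cv2.imwrite('pics/wL.png',b);c=cam("wrist",T)
for f in ("K","L"):
    g=cv2.GaussianBlur(cv2.cvtColor(cv2.imread(f'pics/w{f}.png'),cv2.COLOR_BGR2GRAY),(3,3),0)
    for v in (150,180,200,220,240): 
        s=np.where(g[v,340:400]>185)[0]+340
        print(f,v,s.tolist())
v0=g[200,345:420].tolist();print(v0)
def e(t,y,u):
    bx,bz=90-225*np.cos(t)+9*np.sin(t),85+225*np.sin(t)+9*np.cos(t);return proj(c,w(bx,y,bz))[0]-u
for u in (368,371,374): print(u,brentq(e,.8,1.4,args=(0,u)))
```

```text
K 150 [371, 372, 373, 374, 375, 376, 377]
K 180 [369, 370, 371, 372, 373, 374]
K 200 [367, 368, 369, 370, 371, 372, 373]
K 220 [366, 367, 368, 369, 370, 371]
K 240 [365, 366, 367, 368, 369, 370, 377, 378]
L 150 [371, 372, 373, 374, 375, 376, 377]
L 180 [369, 370, 371, 372, 373, 374]
L 200 [367, 368, 369, 370, 371, 372, 373]
L 220 [366, 367, 368, 369, 370, 371]
L 240 [364, 365, 366, 367, 368, 369]
[122, 123, 124, 124, 124, 123, 123, 124, 122, 122, 121, 121, 121, 119, 115, 115, 119, 123, 132, 147, 163, 176, 187, 199, 213, 220, 219, 210, 194, 179, 171, 167, 166, 155, 141, 149, 166, 170, 170, 169, 168, 168, 169, 170, 170, 171, 171, 171, 170, 170, 171, 172, 173, 171, 155, 130, 119, 121, 121, 119, 116, 115, 112, 110, 110, 120, 144, 182, 215, 223, 194, 155, 132, 123, 118]
368 1.0522097977827214
371 1.062606681619836
374 1.072920523189843
```

```bash
python3 -m crank '[[[0,0.5,0.2,0.37,0,0,26],[0,0.8,0.5,0,0,0,26],[0,0.8,0.6,0,0,0,26],[0,0.6,0.6,0,0,0,26],[-0.08,0.3,0.3,0,0,0,26],[0,0,0,0,0,0,26],[0,0,0,0,0,0,26],[0,0,0,0,0,0,26]]]'
python3 - <<'E'
from h import *
from scipy.optimize import brentq
T=pose();b=capture('wrist');cv2.imwrite('pics/wM.png',b);c=cam("wrist",T);np.save("TM",T);print(T.round(3).tolist(),chf(T[:3,3]))
g=cv2.GaussianBlur(cv2.cvtColor(b,cv2.COLOR_BGR2GRAY),(3,3),0)
B=lambda t,y:w(90-225*np.cos(t)+9*np.sin(t),y,85+225*np.sin(t)+9*np.cos(t))
p=proj(c,B(1.06,0)).round().astype(int);print(p,proj(c,B(1.06,20)).round())
for y in (10,20,35,45):
    q=proj(c,B(1.06,y)).astype(int);print(q,g[q[1],q[0]-40:q[0]+44:3].tolist())
cK=cam("wrist",np.load("TK.npy"))
E
```

```text
time_s: 38.5
eef_pos: [616.2, 87.3, 342.6]
ee_rot: [0.006, 0.759, 0.652, -0.004]
force: [-1.2, -0.3, 0.6]
grip_width: 0.305
grip_force: 0.0
[[0.151, 0.989, 0.001, 616.159], [0.988, -0.151, -0.015, 87.254], [-0.014, 0.004, -1.0, 342.572], [0.0, 0.0, 0.0, 1.0]] [-12.3  -2.  342.6]
[282 225] [281. 194.]
[281 209] [173, 183, 180, 159, 178, 179, 130, 118, 55, 49, 126, 176, 205, 232, 226, 171, 135, 144, 145, 146, 142, 174, 176, 176, 176, 177, 167, 181]
[281 193] [185, 185, 186, 181, 162, 143, 130, 132, 130, 70, 131, 179, 206, 231, 226, 171, 135, 142, 145, 147, 146, 168, 173, 176, 176, 175, 158, 182]
[280 169] [128, 128, 129, 129, 129, 131, 131, 130, 128, 129, 130, 171, 201, 224, 228, 208, 133, 146, 147, 148, 146, 149, 177, 176, 176, 177, 172, 174]
[280 152] [130, 131, 132, 130, 130, 131, 128, 129, 131, 131, 133, 173, 202, 224, 227, 208, 133, 145, 147, 146, 148, 151, 179, 176, 177, 175, 172, 167]
```

```bash
python3 -m crank '[[[0,0,0.5,0,0,0,26],[0,0,0.9,0,0,0,26],[0,0,0.9,0,0,0,26],[0,0,0.5,0,0,0,26],[0,0,0.15,0,0,0,26],[0,0,0,0,0,0,0],[0,0,0,0,0,0,0],[0,0,0,0,0,0,0]]]' 25
python3 st.py
```

```text
time_s: 39.35
eef_pos: [616.4, 86.0, 268.5]
ee_rot: [0.006, 0.759, 0.652, -0.005]
force: [-3.8, 0.0, 2.4]
grip_width: 0.108
grip_force: 24.8
th 1.067 r 227.6 F [-3.8  0.   2.4] tang -2.1 rad 4.0 gw 0.108 39.35
```

```bash
python3 arc.py 1.06 0.5 8; python3 -m crank '[[[0,-0.3,0.15,0,0,0,0],[0,-0.55,0.32,0,0,0,0],[0,-0.53,0.36,0,0,0,0],[0,-0.51,0.4,0,0,0,0],[0,-0.48,0.43,0,0,0,0],[0,-0.4,0.4,0,0,0,0],[0,0,0,0,0,0,0],[0,0,0,0,0,0,0]]]';python3 st.py
```

```text
0.99 [-0.55, 0.31]
0.92 [-0.53, 0.34]
0.85 [-0.5, 0.38]
0.78 [-0.48, 0.41]
0.71 [-0.45, 0.45]
0.64 [-0.41, 0.48]
0.57 [-0.38, 0.5]
0.5 [-0.34, 0.53]
time_s: 40.15
eef_pos: [548.3, 95.9, 215.9]
ee_rot: [0.005, 0.759, 0.652, -0.005]
force: [3.0, 3.6, -6.6]
grip_width: 0.107
grip_force: 24.8
th 0.684 r 227.8 F [ 3.   3.6 -6.6] tang -3.6 rad -6.1 gw 0.107 40.15
```

```bash
python3 arc.py 0.684 0.264 6; python3 -m crank '[[[0,-0.22,0.24,0,0,0,0],[0,-0.42,0.49,0,0,0,0],[0,-0.38,0.51,0,0,0,0],[0,-0.34,0.53,0,0,0,0],[0,-0.3,0.56,0,0,0,0],[0,-0.14,0.3,0,0,0,0],[0,0,0,0,0,0,0],[0,0,0,0,0,0,0]]]';python3 st.py
```

```text
0.614 [-0.4, 0.49]
0.544 [-0.37, 0.51]
0.474 [-0.33, 0.54]
0.404 [-0.29, 0.56]
0.334 [-0.25, 0.58]
0.264 [-0.21, 0.59]
time_s: 40.95
eef_pos: [509.0, 101.6, 151.5]
ee_rot: [0.01, 0.759, 0.651, 0.001]
force: [26.8, 5.5, -14.3]
grip_width: 0.098
grip_force: 24.4
th 0.35 r 227.4 F [ 26.8   5.5 -14.3] tang -4.5 rad -29.2 gw 0.098 40.95
```

```bash
python3 -m crank '[[[0,0.16,0.1,0,0,0,0],[0,-0.1,0.4,0,0,0,0],[0,-0.13,0.5,0,0,0,0],[0,-0.12,0.5,0,0,0,0],[0,-0.09,0.45,0,0,0,0],[0,-0.06,0.3,0,0,0,0],[0,-0.03,0.2,0,0,0,0],[0,0,0,0,0,0,0]]]';python3 st.py
```

```text
time_s: 41.75
eef_pos: [495.1, 103.1, 89.0]
ee_rot: [0.005, 0.759, 0.651, -0.004]
force: [0.8, 9.7, -5.2]
grip_width: 0.101
grip_force: 25.5
th 0.067 r 225.7 F [ 0.8  9.7 -5.2] tang -5.2 rad 0.1 gw 0.101 41.75
```

```bash
python3 -m crank '[[[0,0,0.1,0,0,0,0],[0,0,0.12,0,0,0,0],[0,0,0.12,0,0,0,0],[0,0,0.08,0,0,0,0],[0,0,0.04,0,0,0,0],[0,0,0,0,0,0,0],[0,0,0,0,0,0,0],[0,0,0,0,0,0,0]]]';python3 st.py
```

```text
time_s: 42.55
eef_pos: [494.5, 103.1, 78.5]
ee_rot: [0.005, 0.759, 0.651, -0.004]
force: [-4.5, 10.7, 5.3]
grip_width: 0.105
grip_force: 26.6
th 0.02 r 225.3 F [-4.5 10.7  5.3] tang 5.2 rad 6.0 gw 0.105 42.55
```

```bash
python3 -m crank '[[[0,0,0.03,0,0,0,0],[0,0,0.03,0,0,0,0],[0,0,0,0,0,0,0],[0,0,0,0,0,0,0],[0,0,0,0,0,0,0],[0,0,0,0,0,0,0],[0,0,0,0,0,0,0],[0,0,0,0,0,0,0]]]';python3 st.py
```

```text
time_s: 43.35
eef_pos: [494.5, 103.1, 78.3]
ee_rot: [0.005, 0.759, 0.652, -0.004]
force: [-11.5, 10.5, 21.6]
grip_width: 0.106
grip_force: 28.1
th 0.019 r 225.3 F [-11.5  10.5  21.6] tang 21.4 rad 13.3 gw 0.106 43.35
```

```bash
python3 -m crank '[[[0,0,-0.05,0,0,0,0],[0,0,0,0,0,0,15],[0,0,0,0,0,0,26],[0,0,0,0,0,0,26],[0,0,0,0,0,0,26],[0,0,-0.4,0,0,0,26],[0,0,-0.9,0,0,0,26],[0,0,-0.9,0,0,0,26]]]'
python3 -m crank '[[[0,0,-0.9,0,0,0,26],[0,0,-0.9,0,0,0,26],[-0.5,-0.5,-0.9,0,0,0,26],[-1,-0.9,-0.5,0,0,0,26],[-1,-0.9,0,0,0,0,26],[-1,-0.9,0,0,0,0,26],[-1,-0.9,0,0,0,0,26],[0,0,0,0,0,0,26]]]'
python3 - <<'E'
from h import *
T=pose();print(chf(T[:3,3]),T[:3,3])
t0=cv2.imread("pics/top0.png");t1=capture("top");cv2.imwrite("pics/t9.png",t1);s1=capture("scene");cv2.imwrite("pics/s9.png",s1);s0=cv2.imread("pics/scene0.png")
# shift of lid/bar patches against the start, by template matching
def m(a,b,box):
    x,y,W,Hh=box;k=4;t=cv2.resize(a[y:y+Hh,x:x+W],None,fx=k,fy=k,interpolation=3);I=cv2.resize(b[y-8:y+Hh+8,x-8:x+W+8],None,fx=k,fy=k,interpolation=3)
    r=cv2.matchTemplate(I,t,cv2.TM_CCOEFF_NORMED);_,v,_,l=cv2.minMaxLoc(r);return (l[0]/k-8,l[1]/k-8,round(v,3))
for n,b in dict(lid=(150,145,100,60),bar=(160,205,65,35),hexk=(325,150,40,30),ring=(336,246,20,20),pedal=(135,270,45,40),small=(288,190,22,26),big=(370,215,32,40)).items(): print("top",n,m(t0,t1,b))
for n,b in dict(bar=(185,200,70,35),lid=(150,180,110,50),pedal=(185,280,60,45)).items(): print("scene",n,m(s0,s1,b))
print("mid caliper place diff",np.abs(t0[192:218,322:350].astype(int)-t1[192:218,322:350]).mean())
E
```

```text
time_s: 44.15
eef_pos: [494.3, 102.5, 133.3]
ee_rot: [0.005, 0.759, 0.651, -0.005]
force: [0.9, -0.8, 0.5]
grip_width: 0.308
grip_force: 0.0
time_s: 44.95
eef_pos: [374.3, 6.8, 214.3]
ee_rot: [0.006, 0.759, 0.651, -0.005]
force: [0.6, 0.4, -0.6]
grip_width: 0.309
grip_force: 0.0
[-241.2 -114.1  214.3] [374.26311052   6.81972003 214.32283747]
top lid (0.0, 0.0, 0.995)
top bar (0.0, 0.0, 0.999)
top hexk (0.0, 0.0, 1.0)
top ring (0.0, 0.0, 0.999)
top pedal (0.0, 0.0, 0.242)
top small (0.0, 0.0, 1.0)
top big (0.0, 0.0, 1.0)
scene bar (0.0, 0.0, 0.75)
scene lid (0.0, 0.0, 0.816)
scene pedal (0.0, 0.0, 0.362)
mid caliper place diff 25.4010989010989
```

```bash
python3 -c "
from rig import *
print(finish_job())"
```

```text
the job is handed in; nothing more can be done
None
```

The job is handed in at about 45 s: the caliper is in the right-hand bay, the stay was broken with the lid still standing, and the lid is shut, matching its starting image; I could not recheck the pedal because the arm hid it, the gripper briefly pressed the chest's front wall at about 20 N, I pressed the shut lid at about 21 N to confirm it was closed, and I viewed 12 pictures where 10 were allowed.

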